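# Slacken the knurled lid of the large paint cup by two turns

## Task

Slacken the screw lid of the large paint cup, ready for refilling: lay a fingertip against the lid's knurled rim and gently roll it round anticlockwise as seen from above, counting two full turns (to within a quarter turn), and leave the lid sitting loose on its thread. Keep off the vent plug on top of the lid and do not shove the cup over in its holder. Pick nothing up, and leave the small cup with its lid and everything else on the bench as it is.

Things in the scene. Friction and masses are not known exactly. Their poses are not given: they have to be found in the camera images.
- cup_stand: bench holder of the large cup, fixed to the bench: a round steel foot 120 mm across, three rods and a ring (114 mm over its outside) at 80 mm height with three rubber pads, in which the white plastic cup (92 mm across) stands neck down. Origin at the centre of the foot's underside, on the bench, on the lid's axis when nothing pushes the cup. The pads give: the cup yields sideways about 1 mm for every 2.5 N, up to 12 mm, and springs back; more than 9 mm is shoving it over.
- lid_mid (a point): centre of the large cup's grey screw lid, on its vertical axis, half-way up its knurled rim; it moves with the cup. The rim is 100 mm across over its 40 vertical ribs (each about 2 mm proud) and 20 mm high, from 10 mm below to 10 mm above this point, with the lid's flat top 2 mm higher. At the start the point is 162 mm above the bench. Nothing stands beside the rim: below it is the cup's wall, 4 mm farther in.
- lid (a joint): turn of the large cup's lid on its thread, rad: 0 screwed down tight, as at the start, growing anticlockwise as seen from above; two full turns are 12.57. It needs about 0.08 N m (1.6 N along the rim), stays where it is left and rises 3 mm a turn; it would come to the end of its thread at three turns.
- vent: vent plug standing on the top of the large lid, a white button 15 mm across and 7 mm high, its centre 29 mm from the lid's axis, turning with the lid, so that it shows how far the lid has turned. Origin at the centre of its underside. Not to be touched.
- small_stand: holder of the small touch-up cup, fixed, of the same kind: foot 96 mm across, the cup's lid 73 mm across, its top 114 mm above the bench, with a white button to 120 mm. Origin at the centre of the foot's underside. A bystander.
- small_lid (a joint): turn of the small cup's lid, rad, 0 at the start: to be left alone
- gun: spray gun without its cup, lying on its side: blue body about 150 mm long with a blue handle 115 mm long and steel fittings, 36 mm thick; a bystander; origin on the bench under its barrel
- tin: closed paint tin, 86 mm across, 100 mm high; a bystander; origin at the centre of its underside
- tape: roll of masking tape lying flat, 104 mm across, 24 mm high; a bystander; origin at the centre of its underside
- brush: cleaning brush lying flat between the two cups; a bystander; origin on the bench beneath it
- spanner: gun spanner, 150 mm long, lying flat; a bystander; origin on the bench beneath it
- block: cork sanding block 110 x 65 x 35 mm; a bystander; origin at the centre of its underside
- mixing_pot: open white mixing pot, 80 mm across, 85 mm high; a bystander; origin at the centre of its underside

How it is judged:
By the outcome, as a careful person would: the job done as asked, in the order asked, and still so for the second after the job is handed in, with the robot touching nothing.
It also fails if it takes over 61 s, if anything falls off the work surface, if the arm or the gripper's body presses on something with over 40 N, if the wrist force passes 120 N, or if a joint passes its speed limit or range.

## Robot

A 6-joint arm with a two-finger parallel gripper is mounted at the origin on the work surface. World frame = base frame: x ahead of the robot, y to its left, z up, the work surface at z = 0. Lengths are in m, angles in degrees, forces in N, time in s.
With the tool pointing down it reaches from about 0.35 to 0.875 m from the base axis. Payload 4.2 kg.
Tool frame: the origin (TCP) lies on the centre line of the jaws, within the pads' length; the fingertips stand 25 mm ahead of it and the grasp point (between the pads) lies 6 mm ahead of it; z points along the fingers, y is the line along which they close (so a half turn about z gives the same grasp; the last joint's range is limited). The gripper opens to 87 mm and grips with 3 to 60 N. Pads are 19 mm wide; open, the fingers measure 117 mm over their backs; the gripper's body (75 mm by 190 mm) begins 51 mm behind the grasp point.
Start: joints at [-55.886, 22.042, 0.453, 0, -68.411, -14.817], TCP at [0.207, -0.59, 0.248] pointing down, gripper open.
Joint ranges: [-179.83, 179.83], [-69.29, 118.12], [-61.27, 80.66], [-181.25, 117.63], [-171.15, -9.14], [-177.46, 177.46]. Speed limits (degrees/s): [159.86, 159.86, 180, 180, 180, 180].

## Interface

Orientations are given as a 3x3 rotation matrix whose columns are the frame's x, y, z axes.
In Python, from station import r gives the robot as it stands.
- The arm moves only by the tool move_arm, never from a script. Its argument "series" is a list of rows, each an object with "grip": the opening, from 0 (shut) to 1 (fully open); "xyz": the shift along the tool's x, y, z in mm, a list of three; "angular": the turn, a rotation vector about the tool's x, y, z in rad, a list of three. A call has 1 to 10 rows; each row is the pose to reach, as a shift and turn from the pose commanded when the call began, along the tool's axes at that moment; what a row does not reach only later rows make up. A row lasts 1/10 s, in which the tool goes at most 50 mm and 8.59 degrees, less where a joint would pass 70% of its speed; a pose out of reach is approached as far as the arm can. A call with a gripper value outside its range is refused whole. The fingers move at their own pace and stop on an object; the grip force is fixed at half the most. Time passes only in rows, so rows that repeat a pose let the fingers close. It gives the time, the measured TCP pose, the force, the opening and the grip force at its end, in the units of the state.
- r.sense(): the state, without advancing time (a new reading comes with each control period).
- r.capture(name): name is "scene" or "top"; returns a dict with "img" (420x560x3 uint8, red, green, blue), "camera_matrix" (3x3 intrinsics, pixels), "rvec" (rotation vector, rad) and "tvec" (3), from world to camera coordinates, as OpenCV has them. Camera axes: x right, y down, z forward; pixel columns grow to the right and rows downward; lengths in m; the calibration is good to about 2 mm. A picture is of the moment at which its call begins. There is no depth.
- r.finish_job(): hands the job in; it is judged then, once.
The state is a dict: "time_s": time; "joints": joint angles; "joint_velocities": joint speeds; "effort": joint torques, N m; "tcp_pos": TCP position; "ee_rot": TCP orientation; "wrist_force": force on the tool from outside, world axes, zero at the start; "moment": the same for the moment, N m; "gripper_width": opening from 0.0 (shut) to 1.0 (fully open); "gripper_force": force on a finger pad.
Only numpy, scipy, OpenCV 4.12 (cv2) and the standard library are available. Lean on these libraries where they do the work, as an engineer would, in place of code of your own. Each camera call takes 0.05 s, during which the arm holds its last target. There are 200 camera calls.

## Working session

There is one attempt and no reset: what is moved stays moved. The work goes in short steps, Python scripts to look and compute and a tool call to move; the robot and the scene stay as the last step left them, time stands still between calls to the robot, and variables do not carry over. Pictures are saved under pics/ and viewed, at most 10 in all, crops included, and the job is handed in when it is done.

Besides the shell and the picture viewer there is one more tool, called by a JSON object that holds its "name" and its "arguments". move_arm: Moves the arm, as the interface text tells. Its arguments: {"type":"object","properties":{"series":{"type":"array"}},"required":["series"]}

```bash
mkdir -p pics; ls
python3 - <<'E'
from station import r
import cv2,numpy as np
s=r.sense(); print(s)
for n in("scene","top"):
    c=r.capture(n); cv2.imwrite(f"pics/{n}0.png",c["img"][:,:,::-1]); np.savez(f"{n}0.npz",**c)
    print(n,c["camera_matrix"].tolist(),c["rvec"],c["tvec"])
E
```

```text
pics
{'time_s': 0.0, 'joints': array([-5.58843522e+01,  2.20914344e+01,  3.80607155e-01, -3.11797141e-02,
       -6.84106237e+01, -1.48161522e+01]), 'joint_velocities': array([-0.04848948, -0.03484228, -0.05063982, -0.02969217, -0.05853014,
        0.03361066]), 'effort': array([-5.20454196e-04, -3.90664029e+01,  1.87400132e+01,  4.21993464e+00,
        1.09196335e-02, -1.79782123e-04]), 'tcp_pos': array([ 0.20641303, -0.58935451,  0.24645243]), 'ee_rot': array([[-9.43870178e-01, -3.30315749e-01, -7.69915945e-04],
       [-3.30316642e-01,  9.43867978e-01,  2.03868960e-03],
       [ 5.32877239e-05,  2.17857436e-03, -9.99997625e-01]]), 'wrist_force': array([-0.16642128, -0.45799138, -0.24173577]), 'moment': array([0.02115992, 0.02555899, 0.05048064]), 'gripper_force': 0.0, 'gripper_width': 1.000232278354367}
scene [[410.4162977814663, 0.0, 284.45903680163076], [0.0, 410.4162977814663, 199.09124425148687], [0.0, 0.0, 1.0]] [ 1.98022957  1.1663965  -0.59779374] [-0.30962797 -0.21608898  1.57414889]
top [[507.179993025274, 0.0, 285.98854836240986], [0.0, 507.179993025274, 204.58720055283084], [0.0, 0.0, 1.0]] [ 2.15494775 -2.13107215  0.16986231] [0.04056013 0.60592577 1.43563514]
```

View pics/scene0.png

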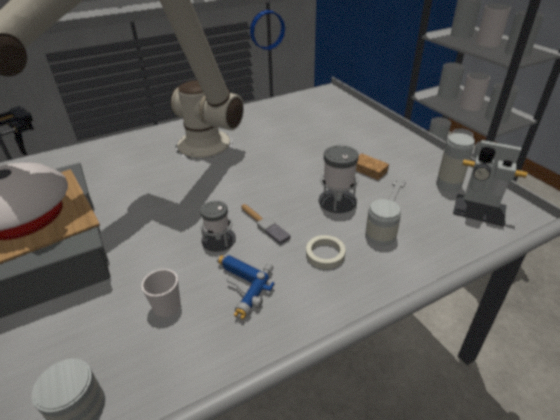

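View pics/top0.png

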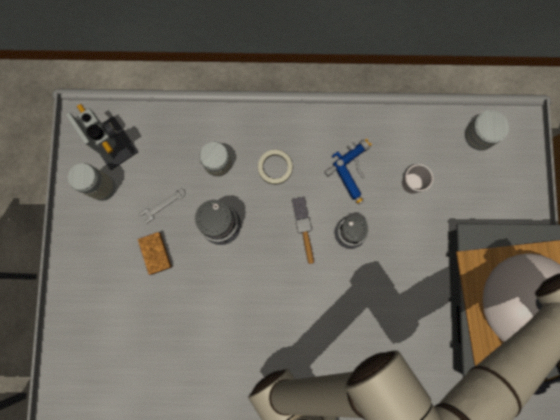

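The scene view shows the large lid at about (341,157). In the top view it is at about (217,219), with the vent at about (215,206) and the small cup at (352,230). Next I'll measure the lid.

```bash
cat > h.py <<'E'
import cv2,numpy as np
def ray(c,uv):
    R=cv2.Rodrigues(np.asarray(c["rvec"],float))[0]; t=np.asarray(c["tvec"],float).ravel()
    K=c["camera_matrix"]; d=R.T@np.linalg.solve(K,[uv[0],uv[1],1.]); return -R.T@t,d
def onz(c,uv,z):
    o,d=ray(c,uv); return o+d*(z-o[2])/d[2]
def proj(c,P):
    return cv2.projectPoints(np.atleast_2d(np.asarray(P,float)),np.asarray(c["rvec"],float),np.asarray(c["tvec"],float),c["camera_matrix"],None)[0][:,0]
E
python3 - <<'E'
import cv2,numpy as np
from h import *
ims=[]
for n,uv,z in(("scene",(341,157),.174),("top",(217,219),.174)):
    c=np.load(n+"0.npz"); print(n,onz(c,uv,z))
    if n=="top":
        print("vent",onz(c,(215,206),.181)); print("small",onz(c,(352,230),.114),"tin",onz(c,(214,156),.1),"block",onz(c,(155,253),.035),"brush",onz(c,(303,225),.01))
    x,y=int(uv[0]),int(uv[1]); ims.append(cv2.resize(c["img"][y-30:y+30,x-30:x+30,::-1],(400,400),interpolation=cv2.INTER_NEAREST))
cv2.imwrite("pics/z.png",np.hstack(ims))
E
```

```text
scene [0.57506376 0.22444223 0.174     ]
top [0.54481311 0.2304647  0.174     ]
vent [0.57860105 0.23592903 0.181     ]
small [ 0.52588219 -0.13599373  0.114     ] tin [0.73524616 0.25464087 0.1       ] block [0.46083739 0.42550094 0.035     ] brush [ 0.55021296 -0.00412511  0.01      ]
```

View pics/z.png

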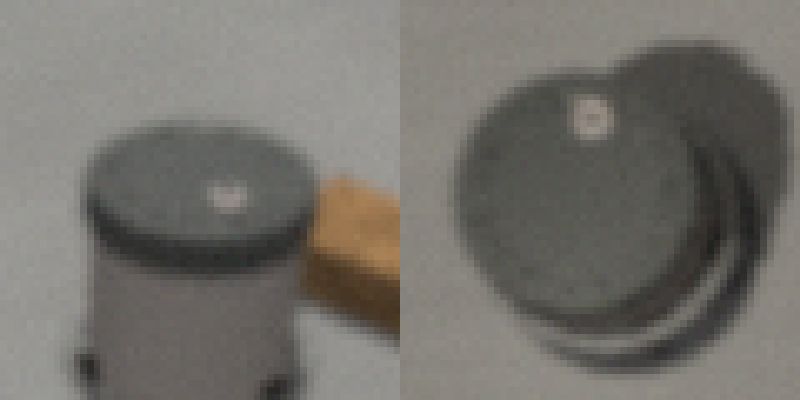

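Run:
```python
import cv2,numpy as np
from h import *
t=np.load("top0.npz"); s=np.load("scene0.npz")
for c,cx,pts,v in((t,(187,189),[(60,191),(298,191),(179,70),(179,312)],(191,116)),(s,(311,127),[(85,185),(318,185),(201,122),(201,243)],(227,196))):
    P=[onz(c,(cx[0]+p[0]/6.667-.5,cx[1]+p[1]/6.667-.5),.174) for p in pts]
    print(np.round(P,4).tolist(), "mid",np.mean(P,0),"d",np.linalg.norm(P[0]-P[1]),np.linalg.norm(P[2]-P[3]))
    print("vent",onz(c,(cx[0]+v[0]/6.667-.5,cx[1]+v[1]/6.667-.5),.181))
# mask on top view
g=cv2.cvtColor(t["img"],cv2.COLOR_RGB2LAB).astype(int); print(g[215:222,205:222:4].tolist()[0], g[240,236],g[205,240])
print(proj(t,[.55,.235,.174]),proj(s,[.55,.235,.174]))
```

```text
[[0.5491, 0.2877, 0.174], [0.5502, 0.1929, 0.174], [0.5985, 0.2419, 0.174], [0.5013, 0.2387, 0.174]] mid [0.54979147 0.24031488 0.174     ] d 0.09476953830911725 0.0972370965153486
vent [0.57887608 0.23554407 0.181     ]
[[0.5378, 0.1897, 0.174], [0.5873, 0.2744, 0.174], [0.5191, 0.2619, 0.174], [0.5999, 0.2061, 0.174]] mid [0.56101773 0.23302956 0.174     ] d 0.09815250314446042 0.09818059357964116
vent [0.58432946 0.2293636  0.181     ]
[[91, 128, 131], [94, 126, 131], [92, 128, 131], [93, 126, 132], [95, 128, 131]] [142 127 133] [ 74 129 130]
[[215.35408222 217.04310524]] [[339.03031941 151.97415979]]
```

The lid centre comes out near (0.552, 0.238) with the vent 29 mm from it, as it should be. I'll move beside the lid on the −y side, square the tool to the world axes and shut the fingers.

{"name": "move_arm", "arguments": {"series": [{"grip": 0, "xyz": [-40, 40, 0], "angular": [0, 0, 0.1]}, {"grip": 0, "xyz": [-70, 70, 0], "angular": [0, 0, 0.2]}, {"grip": 0, "xyz": [-100, 100, 0], "angular": [0, 0, 0.3]}, {"grip": 0, "xyz": [-130, 130, 0], "angular": [0, 0, 0.337]}, {"grip": 0, "xyz": [-160, 160, 0], "angular": [0, 0, 0.337]}, {"grip": 0, "xyz": [-190, 190, 0], "angular": [0, 0, 0.337]}, {"grip": 0, "xyz": [-220, 220, 0], "angular": [0, 0, 0.337]}, {"grip": 0, "xyz": [-250, 250, 0], "angular": [0, 0, 0.337]}, {"grip": 0, "xyz": [-280, 280, 0], "angular": [0, 0, 0.337]}, {"grip": 0, "xyz": [-280, 280, 0], "angular": [0, 0, 0.337]}]}}

```text
time_s: 1.1
tcp_pos: [0.3797, -0.2298, 0.2476]
ee_rot: [[-1.0, -0.006, 0.001], [-0.006, 1.0, 0.001], [-0.001, 0.001, -1.0]]
wrist_force: [0.4, 0.1, 0.0]
gripper_width: 0.168
gripper_force: 0.0
```

{"name": "move_arm", "arguments": {"series": [{"grip": 0, "xyz": [-20, 42, 0], "angular": [0, 0, 0]}, {"grip": 0, "xyz": [-40, 84, 0], "angular": [0, 0, 0]}, {"grip": 0, "xyz": [-60, 126, 0], "angular": [0, 0, 0]}, {"grip": 0, "xyz": [-80, 168, 0], "angular": [0, 0, 0]}, {"grip": 0, "xyz": [-100, 210, 0], "angular": [0, 0, 0]}, {"grip": 0, "xyz": [-120, 252, 0], "angular": [0, 0, 0]}, {"grip": 0, "xyz": [-140, 294, 0], "angular": [0, 0, 0]}, {"grip": 0, "xyz": [-160, 330, 0], "angular": [0, 0, 0]}, {"grip": 0, "xyz": [-172, 360, 0], "angular": [0, 0, 0]}, {"grip": 0, "xyz": [-172, 360, 0], "angular": [0, 0, 0]}]}}

```text
time_s: 2.1
tcp_pos: [0.5517, 0.1294, 0.2463]
ee_rot: [[-1.0, -0.003, -0.001], [-0.003, 1.0, -0.0], [0.001, -0.0, -1.0]]
wrist_force: [-0.9, 0.2, -0.4]
gripper_width: 0.006
gripper_force: 0.0
```

{"name": "move_arm", "arguments": {"series": [{"grip": 0, "xyz": [0, 5, 32], "angular": [0, 0, 0]}, {"grip": 0, "xyz": [0, 10, 64], "angular": [0, 0, 0]}, {"grip": 0, "xyz": [0, 20, 64], "angular": [0, 0, 0]}, {"grip": 0, "xyz": [0, 30, 64], "angular": [0, 0, 0]}, {"grip": 0, "xyz": [0, 34, 64], "angular": [0, 0, 0]}, {"grip": 0, "xyz": [0, 34, 64], "angular": [0, 0, 0]}]}}

```text
time_s: 2.7
tcp_pos: [0.5513, 0.1618, 0.1854]
ee_rot: [[-1.0, -0.001, 0.003], [-0.001, 1.0, 0.002], [-0.003, 0.002, -1.0]]
wrist_force: [-0.4, -0.2, 0.4]
gripper_width: 0.003
gripper_force: 0.0
```

{"name": "move_arm", "arguments": {"series": [{"grip": 0, "xyz": [0, 2, 0], "angular": [0, 0, 0]}, {"grip": 0, "xyz": [0, 4, 0], "angular": [0, 0, 0]}, {"grip": 0, "xyz": [0, 4, 0], "angular": [0, 0, 0]}]}}

```text
time_s: 3.0
tcp_pos: [0.5505, 0.165, 0.184]
ee_rot: [[-1.0, 0.0, 0.001], [0.0, 1.0, 0.0], [-0.001, 0.0, -1.0]]
wrist_force: [-0.3, -1.3, 0.4]
gripper_width: 0.007
gripper_force: 0.0
```

Run:
```python
from station import r
import cv2,numpy as np
print(r.sense()["tcp_pos"],r.sense()["wrist_force"],r.sense()["joints"])
ims=[]
for n,(x,y) in(("scene",(341,150)),("top",(217,219))):
    c=r.capture(n); np.savez(n+"1.npz",**c)
    ims.append(cv2.resize(c["img"][y-40:y+40,x-40:x+40,::-1],(400,400),interpolation=cv2.INTER_NEAREST))
cv2.imwrite("pics/z1.png",np.hstack(ims))
```

```text
[0.5504626  0.16500912 0.18395235] [-0.32609823 -1.28648806  0.35513028] [ 3.28327805e+01  2.02159509e+01 -1.20678187e+01  1.15325092e-03
 -5.76770639e+01 -1.22842430e+02]
```

View pics/z1.png

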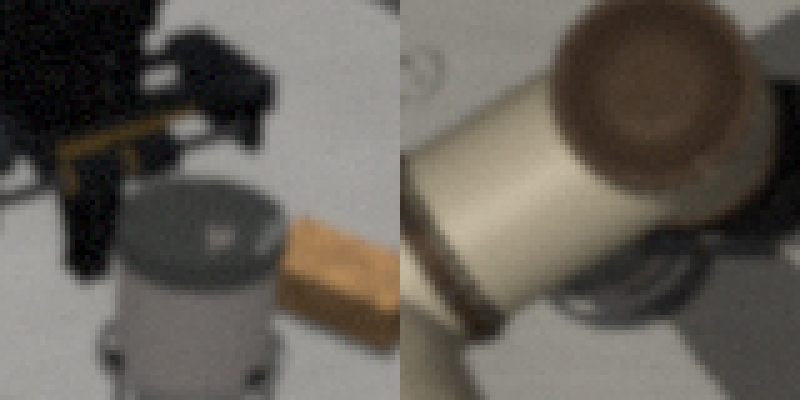

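The finger stands close at the left of the lid in the scene view, at about (90,230) in the crop. The 1.3 N reading suggests contact, so I'll press a little further to confirm.

{"name": "move_arm", "arguments": {"series": [{"grip": 0, "xyz": [0, 1, 0], "angular": [0, 0, 0]}, {"grip": 0, "xyz": [0, 1, 0], "angular": [0, 0, 0]}, {"grip": 0, "xyz": [0, 1, 0], "angular": [0, 0, 0]}]}}

```text
time_s: 3.4
tcp_pos: [0.5504, 0.1659, 0.1835]
ee_rot: [[-1.0, 0.0, -0.0], [0.0, 1.0, -0.0], [0.0, -0.0, -1.0]]
wrist_force: [0.1, 0.6, -0.0]
gripper_width: 0.004
gripper_force: 0.0
```

{"name": "move_arm", "arguments": {"series": [{"grip": 0, "xyz": [0, 1, 0], "angular": [0, 0, 0]}, {"grip": 0, "xyz": [0, 1, 0], "angular": [0, 0, 0]}, {"grip": 0, "xyz": [0, 1, 0], "angular": [0, 0, 0]}]}}

```text
time_s: 3.7
tcp_pos: [0.5504, 0.1669, 0.1835]
ee_rot: [[-1.0, 0.0, -0.0], [0.0, 1.0, -0.0], [0.0, -0.0, -1.0]]
wrist_force: [-1.2, 0.8, 0.6]
gripper_width: 0.005
gripper_force: 0.0
```

{"name": "move_arm", "arguments": {"series": [{"grip": 0, "xyz": [0, 1, 0], "angular": [0, 0, 0]}, {"grip": 0, "xyz": [0, 1, 0], "angular": [0, 0, 0]}, {"grip": 0, "xyz": [0, 1, 0], "angular": [0, 0, 0]}]}}

```text
time_s: 4.0
tcp_pos: [0.5504, 0.168, 0.1836]
ee_rot: [[-1.0, 0.0, 0.0], [0.0, 1.0, 0.0], [-0.0, 0.0, -1.0]]
wrist_force: [0.1, 0.3, -0.6]
gripper_width: 0.006
gripper_force: 0.0
```

Not touching yet; the noise is about ±1 N. I'll carry on.

{"name": "move_arm", "arguments": {"series": [{"grip": 0, "xyz": [0, 2, 0], "angular": [0, 0, 0]}, {"grip": 0, "xyz": [0, 2, 0], "angular": [0, 0, 0]}, {"grip": 0, "xyz": [0, 2, 0], "angular": [0, 0, 0]}]}}

```text
time_s: 4.3
tcp_pos: [0.5504, 0.17, 0.1835]
ee_rot: [[-1.0, 0.0, 0.0], [0.0, 1.0, 0.0], [-0.0, 0.0, -1.0]]
wrist_force: [1.2, 0.9, 0.4]
gripper_width: 0.006
gripper_force: 0.0
```

{"name": "move_arm", "arguments": {"series": [{"grip": 0, "xyz": [0, 1, 0], "angular": [0, 0, 0]}, {"grip": 0, "xyz": [0, 2, 0], "angular": [0, 0, 0]}, {"grip": 0, "xyz": [0, 2, 0], "angular": [0, 0, 0]}]}}

```text
time_s: 4.6
tcp_pos: [0.5504, 0.172, 0.1835]
ee_rot: [[-1.0, 0.0, 0.0], [0.0, 1.0, 0.0], [-0.0, 0.0, -1.0]]
wrist_force: [0.1, -0.9, 0.4]
gripper_width: 0.007
gripper_force: 0.0
```

{"name": "move_arm", "arguments": {"series": [{"grip": 0, "xyz": [0, 1, 0], "angular": [0, 0, 0]}, {"grip": 0, "xyz": [0, 2, 0], "angular": [0, 0, 0]}, {"grip": 0, "xyz": [0, 2, 0], "angular": [0, 0, 0]}]}}

```text
time_s: 4.9
tcp_pos: [0.5504, 0.174, 0.1836]
ee_rot: [[-1.0, 0.0, 0.0], [0.0, 1.0, 0.0], [-0.0, 0.0, -1.0]]
wrist_force: [0.3, 0.9, 0.3]
gripper_width: 0.006
gripper_force: 0.0
```

{"name": "move_arm", "arguments": {"series": [{"grip": 0, "xyz": [0, 1, 0], "angular": [0, 0, 0]}, {"grip": 0, "xyz": [0, 2, 0], "angular": [0, 0, 0]}, {"grip": 0, "xyz": [0, 2, 0], "angular": [0, 0, 0]}]}}

```text
time_s: 5.2
tcp_pos: [0.5504, 0.176, 0.1835]
ee_rot: [[-1.0, 0.0, 0.0], [0.0, 1.0, 0.0], [-0.0, 0.0, -1.0]]
wrist_force: [-0.6, 0.2, 0.2]
gripper_width: 0.005
gripper_force: 0.0
```

{"name": "move_arm", "arguments": {"series": [{"grip": 0, "xyz": [0, 1, 0], "angular": [0, 0, 0]}, {"grip": 0, "xyz": [0, 2, 0], "angular": [0, 0, 0]}, {"grip": 0, "xyz": [0, 2, 0], "angular": [0, 0, 0]}]}}

```text
time_s: 5.5
tcp_pos: [0.5504, 0.178, 0.1836]
ee_rot: [[-1.0, 0.0, 0.0], [0.0, 1.0, 0.0], [-0.0, 0.0, -1.0]]
wrist_force: [0.7, 0.4, 0.6]
gripper_width: 0.002
gripper_force: 0.0
```

Run:
```python
from station import r
import cv2,numpy as np
ims=[]
F=[]
for k in range(6):
    c=r.capture("scene"); F.append(r.sense()["wrist_force"])
print(np.mean(F,0),np.std(F,0),r.sense()["tcp_pos"])
x,y=341,150; np.savez("scene2.npz",**c)
cv2.imwrite("pics/z2.png",cv2.resize(c["img"][y-35:y+35,x-35:x+35,::-1],(560,560),interpolation=cv2.INTER_CUBIC))
```

```text
[0.3459957  0.18022097 0.04456596] [0.43973224 0.56082759 0.61230268] [0.55036366 0.17788737 0.18352594]
```

View pics/z2.png

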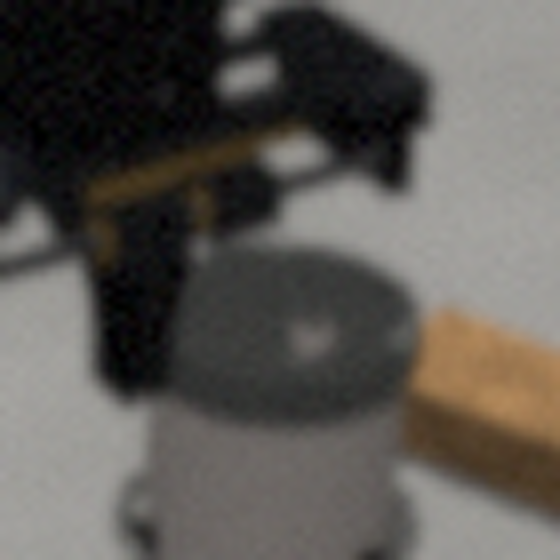

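{"name": "move_arm", "arguments": {"series": [{"grip": 0, "xyz": [0, 1, 0], "angular": [0, 0, 0]}, {"grip": 0, "xyz": [0, 2, 0], "angular": [0, 0, 0]}, {"grip": 0, "xyz": [0, 2, 0], "angular": [0, 0, 0]}]}}

```text
time_s: 6.1
tcp_pos: [0.5504, 0.1801, 0.1836]
ee_rot: [[-1.0, 0.0, 0.0], [0.0, 1.0, 0.0], [-0.0, 0.0, -1.0]]
wrist_force: [0.1, 0.8, -0.2]
gripper_width: 0.009
gripper_force: 0.0
```

{"name": "move_arm", "arguments": {"series": [{"grip": 0, "xyz": [0, 1, 0], "angular": [0, 0, 0]}, {"grip": 0, "xyz": [0, 2, 0], "angular": [0, 0, 0]}, {"grip": 0, "xyz": [0, 2, 0], "angular": [0, 0, 0]}]}}

```text
time_s: 6.4
tcp_pos: [0.5503, 0.1819, 0.1835]
ee_rot: [[-1.0, 0.0, -0.0], [0.0, 1.0, -0.0], [0.0, -0.0, -1.0]]
wrist_force: [0.3, -1.4, -1.2]
gripper_width: 0.006
gripper_force: 0.3
```

```bash
cat >> h.py <<'E'
def F(r,n=6):
    f=[]
    for k in range(n): r.capture("scene"); f.append(r.sense()["wrist_force"])
    s=r.sense(); print("F",np.round(np.mean(f,0),2),"tcp",np.round(s["tcp_pos"]*1000,1),"t",s["time_s"])
E
python3 -c "
from station import r
from h import *
F(r)"
```

```text
F [ 0.1  -0.46 -0.01] tcp [550.3 181.8 183.5] t 6.7
```

{"name": "move_arm", "arguments": {"series": [{"grip": 0, "xyz": [0, 1.5, 0], "angular": [0, 0, 0]}, {"grip": 0, "xyz": [0, 1.5, 0], "angular": [0, 0, 0]}]}}

```text
time_s: 6.9
tcp_pos: [0.5503, 0.1829, 0.1835]
ee_rot: [[-1.0, 0.0, -0.001], [0.0, 1.0, -0.001], [0.001, -0.001, -1.0]]
wrist_force: [-0.7, -2.9, 0.4]
gripper_width: 0.005
gripper_force: 1.4
```

```bash
python3 -c "
from station import r
from h import *
F(r); print(r.sense()['gripper_force'])"
```

```text
F [ 0.34 -3.02  0.67] tcp [550.3 183.1 183.5] t 7.2
1.645771600306034
```

Contact is at TCP y ≈ 0.182, with force rising at about 2.5 N/mm as expected. Next is a path helper: the shut finger is kept at a fixed orientation and led around the rim, and its rolling contact turns the lid.

```bash
cat >> h.py <<'E'
def path(s,C,h,w=9.5,p=3.,R=50.):
    "TCP xy (mm) after arc length s along the pressed path, s=0 at start of the -Y face, anticlockwise"
    r=R-p; q=r*np.pi/2; L=2*(2*w+2*h)+4*q; s=s%L
    for (sx,sy,a,l) in((-w,-h,-90,2*w),(w,-h,0,2*h),(w,h,90,2*w),(-w,h,180,2*h)):
        t=np.radians(a); n=np.array([np.cos(t),np.sin(t)]); d=np.array([-n[1],n[0]])
        c=np.array([sx,sy])+np.asarray(C)
        if s<=l: return c+r*n+d*s
        s-=l
        if s<=q: b=t+s/r; return c+d*l+r*np.array([np.cos(b),np.sin(b)])
        s-=q
def plan(tcp,s0,n=10,step=5,**k):
    P=[path(s0+step*(i+1),**k) for i in range(n)]
    for x in P: print([float(np.round(-(x[0]-tcp[0])*2)/2),float(np.round((x[1]-tcp[1])*2)/2),0])
    print("end s",s0+n*step,"abs",np.round(P[-1],1))
E
python3 -c "
from h import *
plan((550.3,183.3),7.8,C=(552,240),h=8)"
```

```text
[-5.0, 1.5, 0]
[-10.0, 1.5, 0]
[-15.0, 2.0, 0]
[-20.0, 2.5, 0]
[-25.0, 3.5, 0]
[-29.5, 5.5, 0]
[-34.0, 7.5, 0]
[-38.0, 10.5, 0]
[-42.0, 13.5, 0]
[-45.5, 17.0, 0]
end s 57.8 abs [596.  200.1]
```

{"name": "move_arm", "arguments": {"series": [{"grip": 0, "xyz": [-5, 1.5, 0], "angular": [0, 0, 0]}, {"grip": 0, "xyz": [-10, 1.5, 0], "angular": [0, 0, 0]}, {"grip": 0, "xyz": [-15, 2, 0], "angular": [0, 0, 0]}, {"grip": 0, "xyz": [-20, 2.5, 0], "angular": [0, 0, 0]}, {"grip": 0, "xyz": [-25, 3.5, 0], "angular": [0, 0, 0]}, {"grip": 0, "xyz": [-29.5, 5.5, 0], "angular": [0, 0, 0]}, {"grip": 0, "xyz": [-34, 7.5, 0], "angular": [0, 0, 0]}, {"grip": 0, "xyz": [-38, 10.5, 0], "angular": [0, 0, 0]}, {"grip": 0, "xyz": [-42, 13.5, 0], "angular": [0, 0, 0]}, {"grip": 0, "xyz": [-45.5, 17, 0], "angular": [0, 0, 0]}]}}

```text
time_s: 8.2
tcp_pos: [0.5974, 0.1998, 0.184]
ee_rot: [[-1.0, 0.0, 0.002], [0.0, 1.0, -0.001], [-0.002, -0.001, -1.0]]
wrist_force: [2.5, -5.2, 0.1]
gripper_width: 0.006
gripper_force: 2.9
```

Run:
```python
from station import r
from h import *
F(r)
ims=[]
for n,(x,y) in(("scene",(341,150)),("top",(217,219))):
    c=r.capture(n)
    ims.append(cv2.resize(c["img"][y-35:y+35,x-35:x+35,::-1],(400,400),interpolation=cv2.INTER_CUBIC))
cv2.imwrite("pics/z3.png",np.hstack(ims))
plan((595.8,200.3),57.8,C=(552,240),h=8)
```

```text
F [ 3.39 -4.56  0.67] tcp [597.8 200.3 184.1] t 8.5
[-3.5, 3.5, 0]
[-6.0, 8.0, 0]
[-8.5, 12.5, 0]
[-10.5, 17.0, 0]
[-11.5, 21.5, 0]
[-12.5, 26.5, 0]
[-12.5, 31.5, 0]
[-12.5, 36.5, 0]
[-12.5, 41.5, 0]
[-12.5, 46.5, 0]
end s 107.8 abs [608.5 247. ]
```

View pics/z3.png

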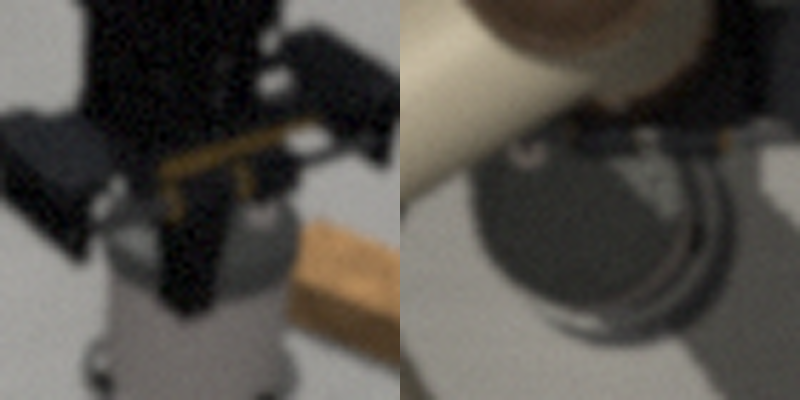

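The vent in the top view has moved to about (203,210), which is about 64° anticlockwise and matches the 50 mm of rolled path. The contact force is about 5.7 N. Going on round.

{"name": "move_arm", "arguments": {"series": [{"grip": 0, "xyz": [-3.5, 3.5, 0], "angular": [0, 0, 0]}, {"grip": 0, "xyz": [-6, 8, 0], "angular": [0, 0, 0]}, {"grip": 0, "xyz": [-8.5, 12.5, 0], "angular": [0, 0, 0]}, {"grip": 0, "xyz": [-10.5, 17, 0], "angular": [0, 0, 0]}, {"grip": 0, "xyz": [-11.5, 21.5, 0], "angular": [0, 0, 0]}, {"grip": 0, "xyz": [-12.5, 26.5, 0], "angular": [0, 0, 0]}, {"grip": 0, "xyz": [-12.5, 31.5, 0], "angular": [0, 0, 0]}, {"grip": 0, "xyz": [-12.5, 36.5, 0], "angular": [0, 0, 0]}]}}

```text
time_s: 9.4
tcp_pos: [0.6101, 0.2382, 0.1844]
ee_rot: [[-1.0, -0.0, 0.004], [-0.0, 1.0, 0.002], [-0.004, 0.002, -1.0]]
wrist_force: [4.9, -1.7, 1.1]
gripper_width: 0.007
gripper_force: 2.6
```

Run:
```python
from station import r
from h import *
F(r,4)
plan((608.3,236.8),97.8,C=(552,240),h=8)
```

```text
F [ 5.75 -1.04  1.4 ] tcp [609.8 238.2 184.3] t 9.6
[-0.0, 5.0, 0]
[-0.0, 10.0, 0]
[-0.0, 15.0, 0]
[0.5, 20.0, 0]
[2.0, 25.0, 0]
[3.5, 29.5, 0]
[6.0, 34.0, 0]
[8.5, 38.5, 0]
[11.5, 42.5, 0]
[15.0, 46.0, 0]
end s 147.8 abs [593.2 282.7]
```

{"name": "move_arm", "arguments": {"series": [{"grip": 0, "xyz": [0, 5, 0], "angular": [0, 0, 0]}, {"grip": 0, "xyz": [0, 10, 0], "angular": [0, 0, 0]}, {"grip": 0, "xyz": [0, 15, 0], "angular": [0, 0, 0]}, {"grip": 0, "xyz": [0.5, 20, 0], "angular": [0, 0, 0]}, {"grip": 0, "xyz": [2, 25, 0], "angular": [0, 0, 0]}, {"grip": 0, "xyz": [3.5, 29.5, 0], "angular": [0, 0, 0]}, {"grip": 0, "xyz": [6, 34, 0], "angular": [0, 0, 0]}, {"grip": 0, "xyz": [8.5, 38.5, 0], "angular": [0, 0, 0]}, {"grip": 0, "xyz": [11.5, 42.5, 0], "angular": [0, 0, 0]}, {"grip": 0, "xyz": [15, 46, 0], "angular": [0, 0, 0]}]}}

```text
time_s: 10.6
tcp_pos: [0.5936, 0.284, 0.1842]
ee_rot: [[-1.0, -0.0, 0.002], [-0.0, 1.0, 0.002], [-0.002, 0.002, -1.0]]
wrist_force: [5.1, 2.2, 2.5]
gripper_width: 0.011
gripper_force: 2.3
```

Run:
```python
from station import r
from h import *
F(r,4)
plan((593.3,282.8),147.8,C=(552.5,240),h=8)
```

```text
F [3.86 2.47 3.26] tcp [593.4 283.7 183.9] t 10.8
[3.5, 3.0, 0]
[7.5, 6.0, 0]
[12.0, 8.0, 0]
[16.5, 10.0, 0]
[21.5, 11.0, 0]
[26.5, 12.0, 0]
[31.5, 12.0, 0]
[36.5, 12.0, 0]
[41.5, 12.0, 0]
[46.5, 12.0, 0]
end s 197.8 abs [546.9 295. ]
```

{"name": "move_arm", "arguments": {"series": [{"grip": 0, "xyz": [3.5, 3, 0], "angular": [0, 0, 0]}, {"grip": 0, "xyz": [7.5, 6, 0], "angular": [0, 0, 0]}, {"grip": 0, "xyz": [12, 8, 0], "angular": [0, 0, 0]}, {"grip": 0, "xyz": [16.5, 10, 0], "angular": [0, 0, 0]}, {"grip": 0, "xyz": [21.5, 11, 0], "angular": [0, 0, 0]}, {"grip": 0, "xyz": [26.5, 12, 0], "angular": [0, 0, 0]}, {"grip": 0, "xyz": [31.5, 12, 0], "angular": [0, 0, 0]}, {"grip": 0, "xyz": [36.5, 12, 0], "angular": [0, 0, 0]}]}}

```text
time_s: 11.6
tcp_pos: [0.5567, 0.2965, 0.1838]
ee_rot: [[-1.0, 0.0, 0.001], [0.0, 1.0, 0.003], [-0.001, 0.003, -1.0]]
wrist_force: [2.7, 7.2, 3.1]
gripper_width: 0.003
gripper_force: 3.3
```

Run:
```python
from station import r
from h import *
F(r,4)
c=r.capture("top"); x,y=213,217
cv2.imwrite("pics/z4.png",cv2.resize(c["img"][y-35:y+35,x-35:x+35,::-1],(400,400),interpolation=cv2.INTER_CUBIC))
plan((556.8,294.8),187.8,C=(552.5,240),h=8)
```

```text
F [1.2  6.61 3.36] tcp [556.2 296.5 183.7] t 11.8
[5.0, 0.0, 0]
[10.0, 0.0, 0]
[15.0, 0.0, 0]
[20.0, -0.0, 0]
[25.0, -1.0, 0]
[29.5, -2.5, 0]
[34.0, -4.5, 0]
[38.5, -7.0, 0]
[42.5, -9.5, 0]
[46.5, -13.0, 0]
end s 237.8 abs [510.3 281.8]
```

View pics/z4.png

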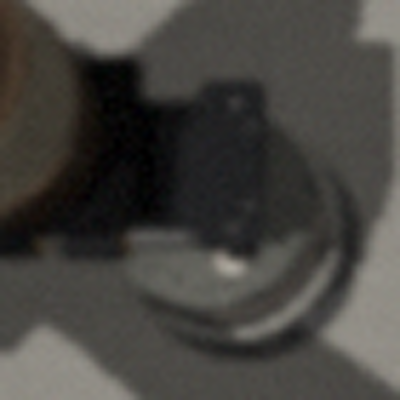

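The vent is now at about px (218,227), so the lid has turned about 212° over 180 mm of path with no slip. The two opposite contacts give the centre y = 0.2405. Going on with the refined centre.

{"name": "move_arm", "arguments": {"series": [{"grip": 0, "xyz": [5, 0, 0], "angular": [0, 0, 0]}, {"grip": 0, "xyz": [10, 0, 0], "angular": [0, 0, 0]}, {"grip": 0, "xyz": [15, 0, 0], "angular": [0, 0, 0]}, {"grip": 0, "xyz": [20, 0, 0], "angular": [0, 0, 0]}, {"grip": 0, "xyz": [25, -1, 0], "angular": [0, 0, 0]}, {"grip": 0, "xyz": [29.5, -2.5, 0], "angular": [0, 0, 0]}, {"grip": 0, "xyz": [34, -4.5, 0], "angular": [0, 0, 0]}, {"grip": 0, "xyz": [38.5, -7, 0], "angular": [0, 0, 0]}, {"grip": 0, "xyz": [42.5, -9.5, 0], "angular": [0, 0, 0]}, {"grip": 0, "xyz": [46.5, -13, 0], "angular": [0, 0, 0]}]}}

```text
time_s: 12.85
tcp_pos: [0.5085, 0.2829, 0.1833]
ee_rot: [[-1.0, -0.0, -0.003], [-0.0, 1.0, 0.001], [0.003, 0.001, -1.0]]
wrist_force: [-3.1, 5.9, 3.8]
gripper_width: 0.006
gripper_force: 3.2
```

Run:
```python
from station import r
from h import *
F(r,4)
k=dict(C=(552.5,240.5),h=8.5)
plan((510.3,281.8),238.8,**k)
print();plan(path(288.8,**k),288.8,**k)
```

```text
F [-3.87  5.32  4.25] tcp [507.8 282.1 182.9] t 13.05
[3.5, -2.5, 0]
[6.5, -6.5, 0]
[9.0, -11.0, 0]
[11.0, -15.5, 0]
[12.5, -20.5, 0]
[13.5, -25.0, 0]
[14.0, -30.0, 0]
[14.5, -35.0, 0]
[14.5, -40.0, 0]
[14.5, -45.0, 0]
end s 288.8 abs [496.  236.7]

[-0.0, -5.0, 0]
[-0.5, -10.0, 0]
[-1.0, -15.0, 0]
[-2.5, -19.5, 0]
[-4.5, -24.5, 0]
[-6.5, -29.0, 0]
[-9.5, -33.0, 0]
[-12.5, -37.0, 0]
[-16.5, -40.0, 0]
[-20.0, -43.5, 0]
end s 338.8 abs [516.2 193.4]
```

{"name": "move_arm", "arguments": {"series": [{"grip": 0, "xyz": [3.5, -2.5, 0], "angular": [0, 0, 0]}, {"grip": 0, "xyz": [6.5, -6.5, 0], "angular": [0, 0, 0]}, {"grip": 0, "xyz": [9, -11, 0], "angular": [0, 0, 0]}, {"grip": 0, "xyz": [11, -15.5, 0], "angular": [0, 0, 0]}, {"grip": 0, "xyz": [12.5, -20.5, 0], "angular": [0, 0, 0]}, {"grip": 0, "xyz": [13.5, -25, 0], "angular": [0, 0, 0]}, {"grip": 0, "xyz": [14, -30, 0], "angular": [0, 0, 0]}, {"grip": 0, "xyz": [14.5, -35, 0], "angular": [0, 0, 0]}, {"grip": 0, "xyz": [14.5, -40, 0], "angular": [0, 0, 0]}, {"grip": 0, "xyz": [14.5, -45, 0], "angular": [0, 0, 0]}]}}

```text
time_s: 14.05
tcp_pos: [0.4941, 0.2353, 0.1827]
ee_rot: [[-1.0, 0.001, -0.005], [0.001, 1.0, -0.003], [0.005, -0.003, -1.0]]
wrist_force: [-5.7, 1.5, 0.3]
gripper_width: 0.007
gripper_force: 3.2
```

```bash
python3 -c "
from station import r
from h import *
F(r,4)"
```

```text
F [-5.88  1.18  0.4 ] tcp [494.  234.9 182.7] t 14.25
```

{"name": "move_arm", "arguments": {"series": [{"grip": 0, "xyz": [0, -5, 0], "angular": [0, 0, 0]}, {"grip": 0, "xyz": [-0.5, -10, 0], "angular": [0, 0, 0]}, {"grip": 0, "xyz": [-1, -15, 0], "angular": [0, 0, 0]}, {"grip": 0, "xyz": [-2.5, -19.5, 0], "angular": [0, 0, 0]}, {"grip": 0, "xyz": [-4.5, -24.5, 0], "angular": [0, 0, 0]}, {"grip": 0, "xyz": [-6.5, -29, 0], "angular": [0, 0, 0]}, {"grip": 0, "xyz": [-9.5, -33, 0], "angular": [0, 0, 0]}, {"grip": 0, "xyz": [-12.5, -37, 0], "angular": [0, 0, 0]}, {"grip": 0, "xyz": [-16.5, -40, 0], "angular": [0, 0, 0]}, {"grip": 0, "xyz": [-20, -43.5, 0], "angular": [0, 0, 0]}]}}

```text
time_s: 15.25
tcp_pos: [0.5162, 0.1929, 0.1835]
ee_rot: [[-1.0, 0.0, -0.0], [0.0, 1.0, -0.001], [0.0, -0.001, -1.0]]
wrist_force: [-3.7, -2.5, -1.5]
gripper_width: 0.007
gripper_force: 1.8
```

Run:
```python
from station import r
from h import *
F(r,4)
k=dict(C=(552.,240.5),h=8.5)
plan((515.8,193.3),338.8,**k)
for s in(388.8,438.8,488.8,538.8): print();plan(path(s,**k),s,**k)
```

```text
F [-2.86 -2.57 -1.12] tcp [516.2 193.  183.5] t 15.45
[-4.0, -2.5, 0]
[-8.5, -4.5, 0]
[-13.5, -6.5, 0]
[-18.0, -7.5, 0]
[-23.0, -8.0, 0]
[-28.0, -8.5, 0]
[-33.0, -8.5, 0]
[-38.0, -8.5, 0]
[-43.0, -8.5, 0]
[-48.0, -8.0, 0]
end s 388.8 abs [564.  185.1]

[-5.0, 0.5, 0]
[-10.0, 1.5, 0]
[-14.5, 3.0, 0]
[-19.0, 5.0, 0]
[-23.5, 7.5, 0]
[-27.5, 10.5, 0]
[-31.0, 14.0, 0]
[-34.5, 18.0, 0]
[-37.5, 22.0, 0]
[-40.0, 26.5, 0]
end s 438.8 abs [603.7 211.4]

[-2.0, 4.5, 0]
[-3.5, 9.5, 0]
[-4.5, 14.5, 0]
[-4.5, 19.5, 0]
[-5.0, 24.5, 0]
[-5.0, 29.5, 0]
[-5.0, 34.5, 0]
[-4.5, 39.5, 0]
[-4.5, 44.5, 0]
[-3.5, 49.0, 0]
end s 488.8 abs [607.1 260.5]

[1.5, 5.0, 0]
[3.5, 9.5, 0]
[6.0, 13.5, 0]
[9.0, 18.0, 0]
[12.0, 21.5, 0]
[16.0, 25.0, 0]
[20.0, 28.0, 0]
[24.0, 30.5, 0]
[29.0, 32.5, 0]
[33.5, 34.0, 0]
end s 538.8 abs [573.5 294.4]

[5.0, 1.0, 0]
[10.0, 1.5, 0]
[15.0, 1.5, 0]
[20.0, 1.5, 0]
[25.0, 1.5, 0]
[30.0, 1.5, 0]
[35.0, 1.5, 0]
[40.0, 0.5, 0]
[44.5, -0.5, 0]
[49.5, -2.0, 0]
end s 588.8 abs [524.2 292.3]
```

{"name": "move_arm", "arguments": {"series": [{"grip": 0, "xyz": [-4, -2, 0], "angular": [0, 0, 0]}, {"grip": 0, "xyz": [-8.5, -4, 0], "angular": [0, 0, 0]}, {"grip": 0, "xyz": [-13.5, -6, 0], "angular": [0, 0, 0]}, {"grip": 0, "xyz": [-18, -7, 0], "angular": [0, 0, 0]}, {"grip": 0, "xyz": [-23, -8, 0], "angular": [0, 0, 0]}, {"grip": 0, "xyz": [-28, -8, 0], "angular": [0, 0, 0]}, {"grip": 0, "xyz": [-33, -8, 0], "angular": [0, 0, 0]}, {"grip": 0, "xyz": [-38, -8, 0], "angular": [0, 0, 0]}, {"grip": 0, "xyz": [-43, -8, 0], "angular": [0, 0, 0]}, {"grip": 0, "xyz": [-48, -8, 0], "angular": [0, 0, 0]}]}}

```text
time_s: 16.45
tcp_pos: [0.5648, 0.1842, 0.184]
ee_rot: [[-1.0, -0.0, 0.001], [-0.0, 1.0, -0.002], [-0.001, -0.002, -1.0]]
wrist_force: [-1.4, -6.5, 1.0]
gripper_width: 0.003
gripper_force: 2.9
```

{"name": "move_arm", "arguments": {"series": [{"grip": 0, "xyz": [-5, 0.5, 0], "angular": [0, 0, 0]}, {"grip": 0, "xyz": [-10, 1.5, 0], "angular": [0, 0, 0]}, {"grip": 0, "xyz": [-14.5, 3, 0], "angular": [0, 0, 0]}, {"grip": 0, "xyz": [-19, 5, 0], "angular": [0, 0, 0]}, {"grip": 0, "xyz": [-23.5, 7.5, 0], "angular": [0, 0, 0]}, {"grip": 0, "xyz": [-27.5, 10.5, 0], "angular": [0, 0, 0]}, {"grip": 0, "xyz": [-31, 14, 0], "angular": [0, 0, 0]}, {"grip": 0, "xyz": [-34.5, 18, 0], "angular": [0, 0, 0]}, {"grip": 0, "xyz": [-37.5, 22, 0], "angular": [0, 0, 0]}, {"grip": 0, "xyz": [-40, 26.5, 0], "angular": [0, 0, 0]}]}}

```text
time_s: 17.45
tcp_pos: [0.606, 0.2124, 0.1846]
ee_rot: [[-1.0, 0.0, 0.005], [0.0, 1.0, 0.001], [-0.005, 0.001, -1.0]]
wrist_force: [3.3, -4.2, -0.5]
gripper_width: 0.004
gripper_force: 2.5
```

Run:
```python
from station import r
from h import *
F(r,4)
c=r.capture("top"); x,y=213,217
cv2.imwrite("pics/z5.png",cv2.resize(c["img"][y-35:y+35,x-35:x+35,::-1],(400,400),interpolation=cv2.INTER_CUBIC))
```

```text
F [ 4.91 -2.79  0.38] tcp [605.7 212.8 184.6] t 17.65
```

View pics/z5.png

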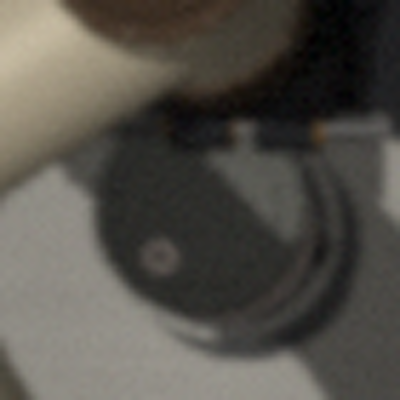

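The vent is at about px (205.5,226.5), so the lid has turned about 509° in all (8.88 rad), still without slip. About 180 mm of path remains.

{"name": "move_arm", "arguments": {"series": [{"grip": 0, "xyz": [-2, 4.5, 0], "angular": [0, 0, 0]}, {"grip": 0, "xyz": [-3.5, 9.5, 0], "angular": [0, 0, 0]}, {"grip": 0, "xyz": [-4.5, 14.5, 0], "angular": [0, 0, 0]}, {"grip": 0, "xyz": [-4.5, 19.5, 0], "angular": [0, 0, 0]}, {"grip": 0, "xyz": [-5, 24.5, 0], "angular": [0, 0, 0]}, {"grip": 0, "xyz": [-5, 29.5, 0], "angular": [0, 0, 0]}, {"grip": 0, "xyz": [-5, 34.5, 0], "angular": [0, 0, 0]}, {"grip": 0, "xyz": [-4.5, 39.5, 0], "angular": [0, 0, 0]}, {"grip": 0, "xyz": [-4.5, 44.5, 0], "angular": [0, 0, 0]}, {"grip": 0, "xyz": [-3.5, 49, 0], "angular": [0, 0, 0]}]}}

```text
time_s: 18.7
tcp_pos: [0.6083, 0.2622, 0.1845]
ee_rot: [[-1.0, -0.001, 0.003], [-0.001, 1.0, 0.002], [-0.003, 0.002, -1.0]]
wrist_force: [3.9, -1.0, 2.4]
gripper_width: 0.006
gripper_force: 2.2
```

{"name": "move_arm", "arguments": {"series": [{"grip": 0, "xyz": [1.5, 5, 0], "angular": [0, 0, 0]}, {"grip": 0, "xyz": [3.5, 9.5, 0], "angular": [0, 0, 0]}, {"grip": 0, "xyz": [6, 13.5, 0], "angular": [0, 0, 0]}, {"grip": 0, "xyz": [9, 18, 0], "angular": [0, 0, 0]}, {"grip": 0, "xyz": [12, 21.5, 0], "angular": [0, 0, 0]}, {"grip": 0, "xyz": [16, 25, 0], "angular": [0, 0, 0]}, {"grip": 0, "xyz": [20, 28, 0], "angular": [0, 0, 0]}, {"grip": 0, "xyz": [24, 30.5, 0], "angular": [0, 0, 0]}, {"grip": 0, "xyz": [29, 32.5, 0], "angular": [0, 0, 0]}, {"grip": 0, "xyz": [33.5, 34, 0], "angular": [0, 0, 0]}]}}

```text
time_s: 19.7
tcp_pos: [0.5733, 0.2954, 0.1833]
ee_rot: [[-1.0, 0.0, -0.0], [0.0, 1.0, 0.001], [0.0, 0.001, -1.0]]
wrist_force: [3.7, 2.9, 0.6]
gripper_width: 0.005
gripper_force: 1.8
```

Run:
```python
from station import r
from h import *
F(r,4)
k=dict(C=(552.,240.5),h=8.5)
plan(path(588.8,**k),588.8,n=6,**k)
```

```text
F [1.83 3.68 0.15] tcp [573.3 295.2 183.3] t 19.9
[4.5, -2.0, 0]
[8.5, -5.0, 0]
[12.5, -8.0, 0]
[16.0, -11.5, 0]
[19.5, -15.5, 0]
[22.0, -19.5, 0]
end s 618.8 abs [502.  272.8]
```

{"name": "move_arm", "arguments": {"series": [{"grip": 0, "xyz": [5, 0.5, 0], "angular": [0, 0, 0]}, {"grip": 0, "xyz": [10, 1, 0], "angular": [0, 0, 0]}, {"grip": 0, "xyz": [15, 1, 0], "angular": [0, 0, 0]}, {"grip": 0, "xyz": [20, 1, 0], "angular": [0, 0, 0]}, {"grip": 0, "xyz": [25, 1, 0], "angular": [0, 0, 0]}, {"grip": 0, "xyz": [30, 1, 0], "angular": [0, 0, 0]}, {"grip": 0, "xyz": [35, 1, 0], "angular": [0, 0, 0]}, {"grip": 0, "xyz": [40, 0, 0], "angular": [0, 0, 0]}, {"grip": 0, "xyz": [44.5, -1, 0], "angular": [0, 0, 0]}, {"grip": 0, "xyz": [49.5, -2.5, 0], "angular": [0, 0, 0]}]}}

```text
time_s: 20.9
tcp_pos: [0.524, 0.2936, 0.1837]
ee_rot: [[-1.0, -0.0, 0.0], [-0.0, 1.0, 0.002], [-0.0, 0.002, -1.0]]
wrist_force: [-1.3, 6.3, 0.7]
gripper_width: 0.008
gripper_force: 3.1
```

Run:
```python
from station import r
from h import *
F(r,4)
for n,(x,y) in(("scene",(341,150)),("top",(213,217))):
    c=r.capture(n); cv2.imwrite(f"pics/z6{n}.png",c["img"][y-35:y+35,x-35:x+35,::-1])
a=[cv2.resize(cv2.imread(f"pics/z6{n}.png"),(400,400),interpolation=cv2.INTER_CUBIC) for n in("scene","top")]
cv2.imwrite("pics/z6.png",np.hstack(a))
```

```text
F [-0.9   6.06  1.73] tcp [523.5 293.3 183.6] t 21.1
```

View pics/z6.png

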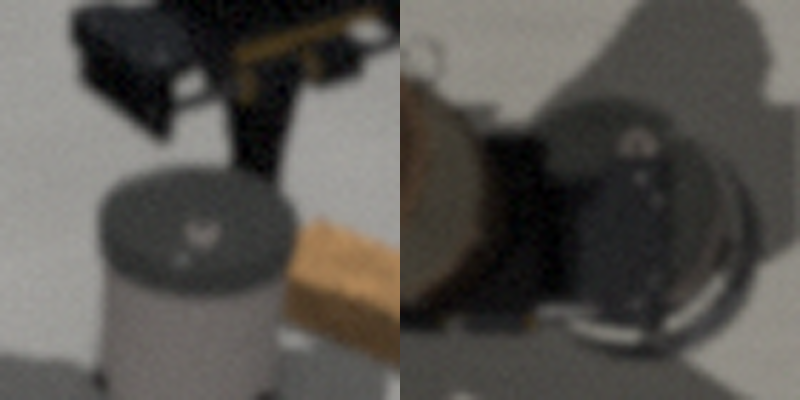

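The vent is at about px (219,207), roughly 20° short of two turns by sight and about 35° by path length. I'll roll 20 mm more, then retreat along the outward normal and rise.

{"name": "move_arm", "arguments": {"series": [{"grip": 0, "xyz": [4.5, -2, 0], "angular": [0, 0, 0]}, {"grip": 0, "xyz": [8.5, -5, 0], "angular": [0, 0, 0]}, {"grip": 0, "xyz": [12.5, -8, 0], "angular": [0, 0, 0]}, {"grip": 0, "xyz": [16, -11.5, 0], "angular": [0, 0, 0]}, {"grip": 0, "xyz": [16, -11.5, 0], "angular": [0, 0, 0]}, {"grip": 0, "xyz": [18, -9.5, 0], "angular": [0, 0, 0]}, {"grip": 0, "xyz": [21, -6.5, 0], "angular": [0, 0, 0]}, {"grip": 0, "xyz": [31, 3, 0], "angular": [0, 0, 0]}, {"grip": 0, "xyz": [46, 18, 0], "angular": [0, 0, 0]}, {"grip": 0, "xyz": [46, 18, -30], "angular": [0, 0, 0]}]}}

```text
time_s: 22.2
tcp_pos: [0.4743, 0.3093, 0.209]
ee_rot: [[-1.0, -0.0, -0.01], [-0.0, 1.0, -0.008], [0.01, -0.008, -1.0]]
wrist_force: [-0.4, -0.3, 0.1]
gripper_width: 0.006
gripper_force: 0.0
```

{"name": "move_arm", "arguments": {"series": [{"grip": 0, "xyz": [0, 0, -40], "angular": [0, 0, 0]}, {"grip": 0, "xyz": [0, 0, -80], "angular": [0, 0, 0]}, {"grip": 0, "xyz": [0, -40, -100], "angular": [0, 0, 0]}, {"grip": 0, "xyz": [0, -80, -100], "angular": [0, 0, 0]}, {"grip": 0, "xyz": [0, -120, -100], "angular": [0, 0, 0]}, {"grip": 0, "xyz": [0, -160, -100], "angular": [0, 0, 0]}, {"grip": 0, "xyz": [0, -200, -100], "angular": [0, 0, 0]}, {"grip": 0, "xyz": [0, -240, -100], "angular": [0, 0, 0]}, {"grip": 0, "xyz": [0, -280, -100], "angular": [0, 0, 0]}, {"grip": 0, "xyz": [0, -300, -100], "angular": [0, 0, 0]}]}}

```text
time_s: 23.2
tcp_pos: [0.4767, 0.008, 0.313]
ee_rot: [[-1.0, 0.002, -0.003], [0.002, 1.0, -0.001], [0.003, -0.001, -1.0]]
wrist_force: [0.6, -0.2, 0.6]
gripper_width: 0.007
gripper_force: 0.0
```

Run:
```python
from station import r
from h import *
F(r,4)
x,y=213,217
a=[cv2.resize(np.ascontiguousarray(i[y-35:y+35,x-35:x+35,::-1]),(400,400),interpolation=cv2.INTER_CUBIC) for i in(np.load("top0.npz")["img"],r.capture("top")["img"])]
cv2.imwrite("pics/z7.png",np.hstack(a))
```

```text
F [0.23 0.07 0.02] tcp [477.7  10.3 313.1] t 23.4
```

View pics/z7.png

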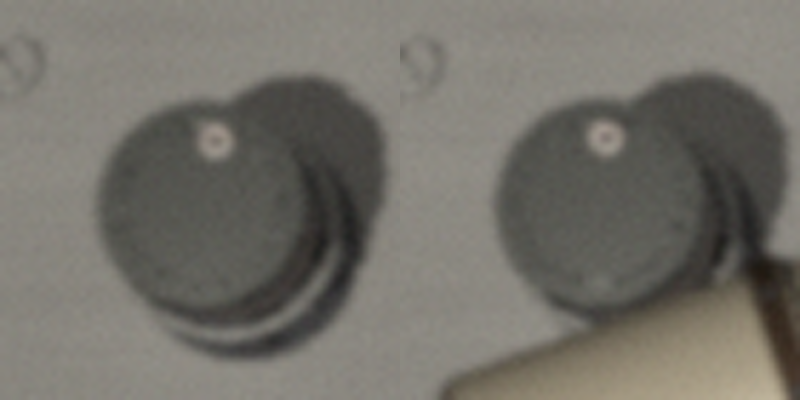

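Side by side, the vent sits at (215,140) before and (605−400=205,139) now, about the same bearing and less than 10° past. That makes two full turns, and the cup has sprung back upright. Handing in.

```bash
python3 -c "
from station import r
print(r.finish_job())"
```

```text
the job is handed in; nothing more can be done
None
```

I rolled the large cup's lid anticlockwise two full turns (to within about 10° by the vent plug) and left it loose on its thread, without touching the vent or any other object; I handed the job in at about 23 s.

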